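# Clear the setting block and hold the gauge boom at its mark

### The job

The oblong setting block has been left standing in the way of the telescoping gauge boom: put it back upright and fully home in its own pocket of the storage rack, the one with the matching oblong opening and label, and let go of it. Then pinch the boom's grip so that its lock button is squeezed in, draw the boom out until its pointer lines up with the tip of the marker clamped on the scale, and finish while still holding it there: do not let go, because a spring pulls the boom back in. Leave everything else on the bench alone.

Things in the scene. Friction and masses are not known exactly. Their poses are not given: they have to be found in the camera images.
- stand: Fixed stand of the telescoping boom: dark steel base plate 420 x 120 x 12 mm on the bench, x -220 to +200 mm. Origin on the bench; local x = direction in which the boom extends, z up. Two black posts at x -185 and -60 (83 mm high) carry the square outer tube (20 mm, axis 70 mm up). Steel catch post 84 mm high at x -34, y +27. White scale with ticks every 10 mm at y -46
- head_top (a point): centre of the top of the black head at the boom's outer end, 95 mm above the bench; axes as the stand's, moves with the boom. The head is 36 mm (x) by 30 mm (y), its underside 45 mm above the bench, so it would run into the setting block. The black grip post (30 mm in x) stands on it up to 140 mm above the bench
- boom_grip (a point): Where to pinch the boom: middle of the squeezed grip on top of the head, 120 mm above the bench; axes as the stand's, moves with the boom. Pinch along the stand's y with fingers pointing down. From here the post's fixed face is at y -15 mm; the lock button's face at y +23 mm, or +15 mm when fully in: 38 mm wide free, 30 mm squeezed
- button_face (a point): centre of the outer face of the steel lock button, 24 mm (x) by 30 mm high, on the +y side of the grip post; moves with the button
- boom (a joint): extension of the boom in m, 0 = fully in (as it starts), at most 0.15, along the stand's +x. Locked at 0 (about 1.5 mm of play) unless the lock button is in. A spring pulls it back in with 3 to 4.5 N; if let go it runs back to about 0.017 or less, where the hook meets the catch
- lock_button (a joint): travel of the lock button in m: 0 = out (locked), 0.008 = fully in. It moves along the stand's -y against a spring of 4 N (start) to 10 N (fully in); the hook is clear of the catch once it is in by more than 0.0035
- pointer_tip (a point): tip of the steel pointer under the boom's head, 22 mm above the bench, 37 mm to the stand's -y side of the boom's axis; moves with the boom (18 mm ahead of the boom's x zero, the same x as boom_grip)
- marker_tip (a point): tip of the small steel marker clamp (14 mm wide, 36 mm high above the bench at its screw) fixed on the scale; axes as the stand's. The boom is at the mark when pointer_tip and marker_tip have the same position along the stand's x (they then stand tip to tip, 3 mm apart in y)
- setting_block: The setting block: plain aluminium, 30 mm (its x) by 44 mm (its y) by 70 mm high (z), about 0.25 kg, loose. Origin at the centre of its underside. It starts upright on the stand's base plate in front of the boom's head, turned a little; half a turn about z makes no difference
- rack: Fixed plywood board of the storage rack, 222 x 116 x 6 mm, carrying three white pocket blocks in a row along its x, 72 mm apart, in any order. Origin at the centre of its underside
- pocket_oblong: The block's own pocket: white block 66 mm (x) by 100 mm (y) by 30 mm high standing on the rack board, its top 36 mm above the bench; oblong opening for the setting block, 34 mm (x) by 48 mm (y), with chamfered edges; black oblong on its paper label (on the -y part of its top). Origin at the centre of its underside; the opening is centred at y +12 mm
- oblong_mouth (a point): centre of the mouth of the oblong opening, at the pocket's top, 36 mm above the bench; axes as the pocket's. The pocket's floor is 22 mm below it
- pocket_round: same outer size, with a round opening 40 mm wide, occupied by the round weight; label with a black disc
- pocket_square: same outer size, with a 28 mm square opening, empty; label with a black square. Not for the setting block
- round_weight: bystander: steel weight 35 mm wide, 54 mm high with a knob, in the round pocket, top 68 mm above the bench
- thumb_nut: bystander: small steel knurled nut, 22 mm wide, 16 mm high, on the stand's base plate at the far end
- flask: bystander: conical glass flask, 90 mm wide, 140 mm high
- beaker: bystander: clear beaker 72 mm wide, 90 mm high
- pipe_tee: bystander: black pipe tee, 100 mm long, 42 mm high
- wash_bottle: bystander: white bottle 66 mm wide, 170 mm high
- screwdriver: bystander: screwdriver, 180 mm long, lying
- wrench: bystander: steel wrench, 160 mm long, lying
Things that resemble listed ones, but are neither listed nor needed, are in the scene too. What is shaped like the setting_block but blue or purple is not meant.

How it is judged (in metres and radians):
On the way, in this order (a step that is already met when the one before it is completed fails the run):
1. the setting block stands fully home in its oblong pocket, released, with the boom still in (z of setting_block in the frame of oblong_mouth below -0.018 m and horizontal distance between setting_block and oblong_mouth below 0.005 m and angle between setting_block's own z axis and vertical below 0.1 rad and contact force between the fingers and setting_block below 0.2 N and value of joint boom below 0.01 m), for 0.2 s.
2. the fingers pinch the boom's grip and squeeze the lock button in (value of joint lock_button above 0.004 m and contact force between the fingers and boom above 2 N), for 0.1 s.
At the end, for the whole second after the job is handed in: block upright (0.1 rad), free of the fingers, underside 18 mm or more below the oblong mouth and within 5 mm of its centre; fingers still pinch the boom (over 2 N), lock button in by over 4 mm, pointer within 4 mm of the marker along the scale, boom at rest (under 10 mm/s) (all of step 2 and z of setting_block in the frame of oblong_mouth below -0.018 m and horizontal distance between setting_block and oblong_mouth below 0.005 m and angle between setting_block's own z axis and vertical below 0.1 rad and contact force between the fingers and setting_block below 0.2 N and x of pointer_tip in the frame of marker_tip between -0.004 and 0.004 m and velocity of joint boom between -0.01 and 0.01 m/s and linear speed of setting_block below 0.02 m/s); the arm keeps its last pose, push and grip.
It fails at once if a bystander is moved by more than 30 mm (distance of any of round_weight, thumb_nut, flask, beaker, pipe_tee, wash_bottle, screwdriver, wrench from where it was at the start of the episode above 0.03 m).
It also fails if it takes over 61 s, if anything falls off the work surface, if the arm or the gripper's body presses on something with over 40 N, if the wrist force passes 120 N, or if a joint passes its speed limit or range.

### The arm

A 7-joint arm with a two-finger parallel gripper is mounted at the origin on the work surface. World frame = base frame: x ahead of the robot, y to its left, z up, the work surface at z = 0. Lengths are in m, angles in degrees, forces in N, time in s.
With the tool pointing down it reaches from about 0.35 to 0.775 m from the base axis. Payload 3.1 kg.
Tool frame: the origin (TCP) lies on the centre line of the jaws, within the pads' length; the fingertips stand 17 mm ahead of it and the grasp point (between the pads) lies 2 mm behind it (robot.tip_reach is the distance from the TCP to the fingertips, in m); z points along the fingers, y is the direction in which the jaws open and shut (so a half turn about z gives the same grasp; the last joint's range is limited). The gripper opens to 85 mm and grips with 20 to 120 N. Pads are 22 mm wide; open, the fingers measure 114 mm over their backs; the gripper's body (76 mm by 85 mm) begins 54 mm behind the grasp point. The pads swing forward as they close: fully open they stand 13 mm farther back than shut.
Start: joints at [63.386, 17.813, 0.802, 86.603, -0.252, 75.585, -1.558], TCP at [0.226, -0.502, 0.248] pointing down, gripper open.
Joint ranges: [-154.91, 154.91], [-16.99, 109.72], [-72.82, 74.43], [7.12, 147.25], [-82.49, 262.49], [11.32, 116.49], [-174.64, 174.64]. Speed limits (degrees/s): [159.86, 159.86, 180, 180, 180, 180, 180].

### API

Orientations are given as [roll, pitch, yaw] about the fixed x, y, z axes, in that order (R = Rz(yaw) Ry(pitch) Rx(roll)).
In Python, from station import robot, fingers, vision, workorder, recognise gives the robot as it stands. Calls block until the motion is done:
- robot.move_to(position, orientation): joint-space move of the TCP to a pose.
- robot.line_to(position, orientation=None, velocity=0.15, f_stop=None): straight line of the TCP; orientation=None keeps the orientation; velocity is the mean speed in m/s. With f_stop (N) it stops when the force on the tool has changed by that much, and returns True; else False.
- robot.move_j(angles): joint-space move.
- fingers.gripper_to(opening, force=None): opening from 0.0 (shut) to 1.0 (fully open); force is the grip in N (None keeps the last); returns when the fingers have stopped.
- robot.pause(seconds).
- robot.inverse_kinematics(position, orientation): joint angles nearest the present ones, or None.
- vision.grab_frame(name): name is "side" or "top"; returns the picture (480x640x3 uint8, red, green, blue); there is no depth.
- vision.calibration(name): a dict with "mtx" (3x3 intrinsics, pixels), "k1" (the pictures are not rectified: a ray, as slopes to the right and down, at radius r is drawn at 1 + k1 r^2 times it, then the intrinsics apply), "extrinsics" (4x4, takes a point from world to camera coordinates). Camera axes: x right, y up, looking along -z (the intrinsics and any distortion apply to the point x, -y, -z); pixel columns grow to the right and rows downward; lengths in m; the calibration is good to about 2 mm. A picture is of the moment at which its call begins. calibration takes no time and is no camera call.
A pose or a line that the arm cannot do raises robot.PlanningError and nothing moves.
- workorder.close_job(): hands the job in, once; it reports no verdict.
Trained networks look in the newest picture that a camera, given by its name, has taken for a name from the list of things; names that differ only in an ending like _2 or _b are one class to them, and where a whole thing is asked for, a point or a joint stands for the part that bears it (a point fixed in the world has none). Each returns a list of dicts, best first, with "p" (0 to 1); they miss things now and then, are a little off and sometimes report something else, mostly with a low value. They report only what shows in the picture. A call takes as long as a camera call. They do not tell look-alikes from the thing itself.
- recognise(label, camera): "rect" ([centre column, centre row, width, height] in pixels, round what is visible of it).
Readings, each from a call of its own:
- robot.current_time_s(): time.
- robot.current_joint_positions(): joint angles.
- robot.current_dq(): joint speeds.
- robot.current_joint_torque(): joint torques, N m.
- robot.current_tool_pos(): TCP position.
- robot.current_eef_rot(): TCP orientation.
- robot.current_contact_force(): force on the tool from outside, world axes, zero at the start.
- robot.current_torque(): the same for the moment, N m.
- robot.current_finger_gap(): opening from 0.0 (shut) to 1.0 (fully open).
Only numpy, scipy, OpenCV 4.12 (cv2) and the standard library are available. Lean on these libraries where they do the work, as an engineer would, in place of code of your own. Each camera call takes 0.05 s, during which the arm holds its last target. There are 200 camera calls.

## Working session

There is one attempt and no reset: what is moved stays moved. The work goes in short steps, each a Python script; the robot and the scene stay as the last script left them, time stands still between calls to the robot, and variables do not carry over. Pictures are saved under pics/ and viewed, about 8 in all and at most 12, crops included, and the job is handed in when it is done.

```bash
mkdir -p pics; cat > h.py <<'E'
from station import robot, fingers, vision, workorder, recognise
import numpy as np, cv2
def uv(cam,P):
    c=vision.calibration(cam);E=np.array(c["extrinsics"]);K=np.array(c["mtx"])
    P=np.atleast_2d(P);q=P@E[:3,:3].T+E[:3,3]
    s=np.c_[q[:,0],-q[:,1]]/(-q[:,2:3]); r2=(s**2).sum(1,keepdims=True)
    s=s*(1+c["k1"]*r2); return s@K[:2,:2].T+K[:2,2]
def ray(cam,p):
    c=vision.calibration(cam);E=np.array(c["extrinsics"]);K=np.array(c["mtx"])
    d=np.linalg.solve(K[:2,:2],np.array(p,float)-K[:2,2]);s=d.copy()
    for _ in range(20): s=d/(1+c["k1"]*(s@s))
    R=E[:3,:3];return -R.T@E[:3,3], R.T@np.array([s[0],-s[1],-1])
def at(cam,p,z):
    o,d=ray(cam,p);return o+d*(z-o[2])/d[2]
def grab(cam,name):
    im=vision.grab_frame(cam);cv2.imwrite(f"pics/{name}.png",im[...,::-1]);return im
E
python3 - <<'E'
from h import *
for c in("top","side"):
    grab(c,c+"0")
    print(c,np.round(ray(c,(320,240)),3).tolist())
    for l in("setting_block","stand","head_top","pocket_oblong","rack","marker_tip","pointer_tip","boom_grip","oblong_mouth","pocket_square","pocket_round"):
        try:print(l,[(np.round(r["rect"]).tolist(),round(r["p"],2)) for r in recognise(l,c)[:4]])
        except Exception as e:print(l,e)
print(robot.current_time_s())
E
```

```text
top [[0.286, -0.014, 1.463], [0.173, 0.022, -0.985]]
setting_block [([251.0, 229.0, 21.0, 26.0], 0.86), ([288.0, 277.0, 18.0, 22.0], 0.8), ([206.0, 273.0, 17.0, 16.0], 0.75), ([324.0, 282.0, 21.0, 16.0], 0.72)]
stand [([310.0, 216.0, 170.0, 79.0], 0.69)]
head_top [([306.0, 212.0, 36.0, 24.0], 0.96)]
pocket_oblong [([447.0, 248.0, 42.0, 34.0], 0.94)]
rack [([438.0, 249.0, 42.0, 93.0], 0.7), ([440.0, 277.0, 19.0, 14.0], 0.7), ([450.0, 220.0, 43.0, 37.0], 0.5)]
marker_tip [([137.0, 263.0, 17.0, 51.0], 0.66), ([443.0, 277.0, 41.0, 30.0], 0.55)]
pointer_tip [([304.0, 213.0, 38.0, 23.0], 0.71)]
boom_grip [([304.0, 213.0, 35.0, 23.0], 0.77)]
oblong_mouth [([449.0, 248.0, 40.0, 32.0], 0.92)]
pocket_square [([448.0, 219.0, 43.0, 32.0], 0.94), ([305.0, 212.0, 34.0, 25.0], 0.3)]
pocket_round [([442.0, 278.0, 39.0, 27.0], 0.9)]
side [[-0.094, 0.646, 0.869], [0.535, -0.565, -0.629]]
setting_block [([285.0, 340.0, 24.0, 41.0], 0.94), ([346.0, 293.0, 15.0, 31.0], 0.94), ([317.0, 310.0, 22.0, 33.0], 0.77), ([252.0, 304.0, 24.0, 38.0], 0.65)]
stand [([279.0, 278.0, 132.0, 128.0], 0.69)]
head_top [([282.0, 260.0, 33.0, 42.0], 0.62)]
pocket_oblong [([391.0, 229.0, 37.0, 32.0], 0.85)]
rack [([284.0, 259.0, 18.0, 22.0], 0.72), ([394.0, 239.0, 77.0, 37.0], 0.71)]
marker_tip []
pointer_tip [([281.0, 260.0, 28.0, 37.0], 0.61)]
boom_grip [([251.0, 334.0, 9.0, 10.0], 0.65)]
oblong_mouth [([280.0, 261.0, 30.0, 34.0], 0.68), ([392.0, 228.0, 45.0, 31.0], 0.56)]
pocket_square [([376.0, 217.0, 43.0, 27.0], 0.85), ([384.0, 240.0, 57.0, 41.0], 0.27)]
pocket_round [([412.0, 240.0, 43.0, 33.0], 0.71), ([279.0, 279.0, 135.0, 136.0], 0.33)]
1.2
```

View pics/top0.png

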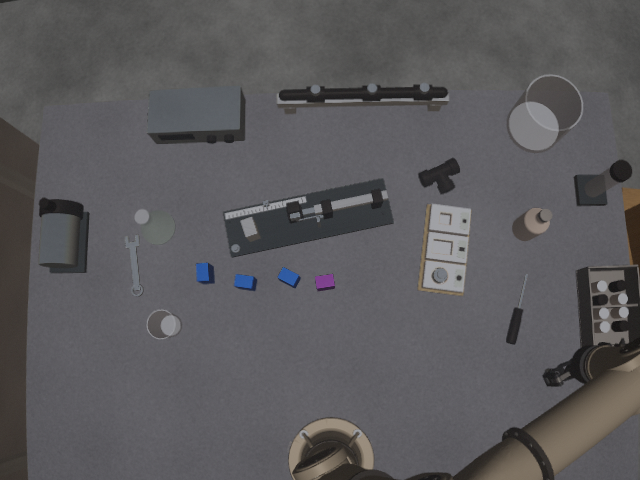

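View pics/side0.png

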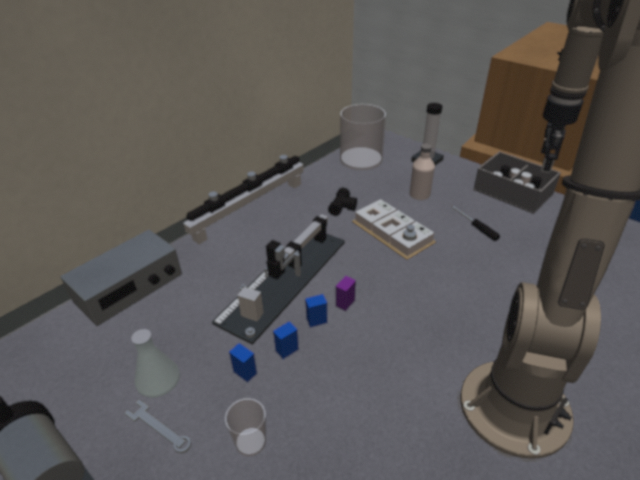

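The top picture shows these shapes that could pass for the setting block: the aluminium block on the plate at (249,229), blue ones at (204,272), (244,282) and (288,277), and a purple one at (325,282). I choose (249,229), which is plain aluminium and stands in front of the head. The oblong pocket seems to be the middle one, at (447,248). Next is a close crop to check both.

```bash
python3 - <<'E'
import cv2,numpy as np
t=cv2.imread("pics/top0.png")
a=cv2.resize(t[175:265,215:395],None,fx=4.4,fy=4.4,interpolation=cv2.INTER_CUBIC)[:300]
a=cv2.resize(t[177:260,215:395],(800,369),interpolation=cv2.INTER_CUBIC)
b=cv2.resize(t[200:300,415:480],(150,231),interpolation=cv2.INTER_CUBIC)
b=cv2.resize(t[202:297,415:477],(0,0),fx=2.4,fy=2.4,interpolation=cv2.INTER_CUBIC)
s=cv2.imread("pics/side0.png")
c=cv2.resize(s[235:340,205:345],(0,0),fx=2.17,fy=2.17,interpolation=cv2.INTER_CUBIC)
d=cv2.resize(s[190:260,345:440],(0,0),fx=3.2,fy=3.2,interpolation=cv2.INTER_CUBIC)
o=np.zeros((600,800,3),np.uint8);o[:369]=a
x=0
for i in(b,c,d):
    o[370:370+i.shape[0],x:x+i.shape[1]]=i[:230];x+=i.shape[1]+5
cv2.imwrite("pics/crop1.png",np.clip(o*1.5,0,255).astype(np.uint8))
import sys;sys.path.insert(0,'.')
from h import *
for c in("top","side"):print(c,vision.calibration(c)["mtx"][0][0])
print(at("top",(251,229),0.05))
E
```

```text
top 587.9714366730241
side 489.7802862129714
[0.56586535 0.18622559 0.05      ]
```

View pics/crop1.png

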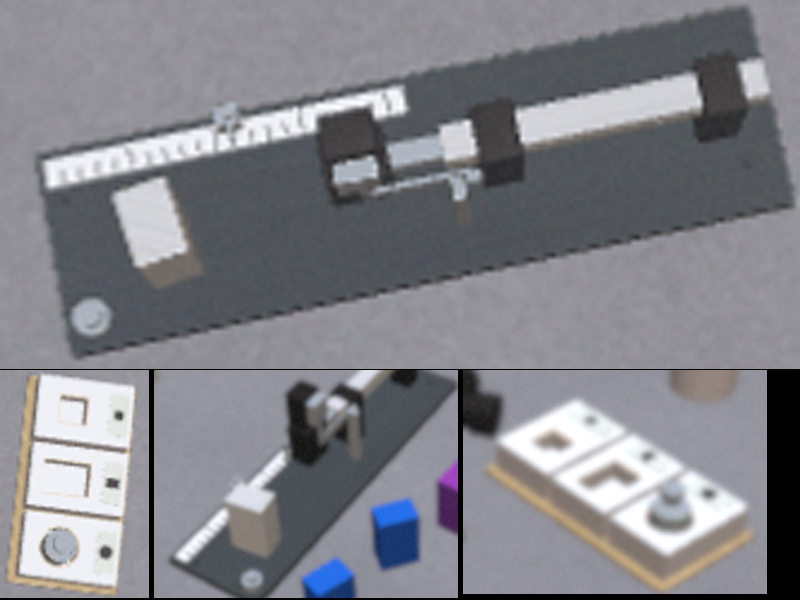

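The crop confirms the plain aluminium block, and the middle pocket, which has the larger oblong opening. Now I'll rectify both cameras onto the known height planes and fit rectangles.

```bash
cat >> h.py <<'E'
def rectify(cam,im,z,cx,cy,h=0.15,mm=0.5):
    # image rows: -x world downwards (x up), cols: -y world to the right
    n=int(2*h/mm*1000);i=(np.arange(n)-n/2)*mm/1000
    X,Y=np.meshgrid(cx-i,cy-i,indexing="ij")
    p=uv(cam,np.c_[X.ravel(),Y.ravel(),np.full(X.size,z)]).astype(np.float32).reshape(n,n,2)
    return cv2.remap(im,p[...,0],p[...,1],cv2.INTER_CUBIC)
def w(p,cx,cy,h=0.15,mm=0.5):
    n=2*h/mm*1000;return np.array([cx-(p[1]-n/2)*mm/1000, cy-(p[0]-n/2)*mm/1000])
def fitrect(mask,seed=None):
    m=cv2.morphologyEx(mask.astype(np.uint8),cv2.MORPH_OPEN,np.ones((7,7)))
    n,l,s,c=cv2.connectedComponentsWithStats(m)
    k=1+np.argmax(s[1:,4]) if seed is None else l[seed[1],seed[0]]
    pts=cv2.findContours((l==k).astype(np.uint8),0,2)[0]
    return cv2.minAreaRect(np.vstack(pts)),(l==k)
E
python3 - <<'E'
from h import *
out=[]
B=at("top",(249,227),.082)[:2];R=at("top",(447,248),.036)[:2];S=at("top",(310,216),.012)[:2]
print(B,R,S)
for cam in("top","side"):
    im=cv2.cvtColor(cv2.imread(f"pics/{cam}0.png"),cv2.COLOR_BGR2RGB)
    b=rectify(cam,im,.082,*B,h=.05,mm=.25); r=rectify(cam,im,.036,*R,h=.15); s=rectify(cam,im,.012,*S,h=.25,mm=.625)
    g=lambda a:cv2.cvtColor(a,cv2.COLOR_RGB2GRAY).astype(int)
    print(cam,"blk gray c",g(b)[200,200],"rack",g(r)[300,300])
    for T in(110,130,150):
        try:
            q,_=fitrect(g(b)>T,(200,200));print("block",T,w(q[0],*B,h=.05,mm=.25).round(4),np.round(np.array(q[1])*.25,1),round(q[2],1))
        except Exception as e:print(e)
        q,_=fitrect((g(r)>T)&(r[...,2].astype(int)>r[...,0]-35));print("rack",T,w(q[0],*R).round(4),np.round(np.array(q[1])*.5,1),round(q[2],1))
    out+=[b,cv2.resize(r,(400,400)),cv2.resize(s,(400,400))]
o=np.vstack([np.hstack(out[:3]),np.hstack(out[3:])])
o=np.clip(o*1.3,0,255).astype(np.uint8);cv2.imwrite("pics/rect1.png",cv2.resize(o,(800,533),interpolation=cv2.INTER_AREA)[...,::-1])
print(robot.current_eef_rot())
E
```

```text
[0.56454644 0.18655871] [ 0.5099249  -0.29618177] [0.60336266 0.04176221]
top blk gray c 140 rack 161
block 110 [0.5658 0.1879] [44.1 30.2] 71.8
rack 110 [ 0.5843 -0.3088] [103.7  69.8] 9.2
block 130 [0.5657 0.188 ] [42.4 28.2] 72.1
rack 130 [ 0.584  -0.3083] [101.2  66.5] 8.8
block 150 [0.5647 0.1867] [99.8 99.8] 90.0
rack 150 [ 0.5837 -0.3079] [99.2 64.1] 9.0
side blk gray c 150 rack 86
block 110 [0.5744 0.1685] [48.8 71.2] 71.6
rack 110 [ 0.5156 -0.3021] [109.6 220.6] 9.0
block 130 [0.5735 0.1673] [42.7 68.2] 71.6
rack 130 [ 0.5149 -0.3009] [103.4 214.6] 9.1
block 150 [0.5647 0.1867] [99.8 99.8] 90.0
rack 150 [ 0.5857 -0.3117] [97.1 65.1] 9.0
[-1.79999267e+02  2.68887329e-03  2.42302174e+01]
```

View pics/rect1.png

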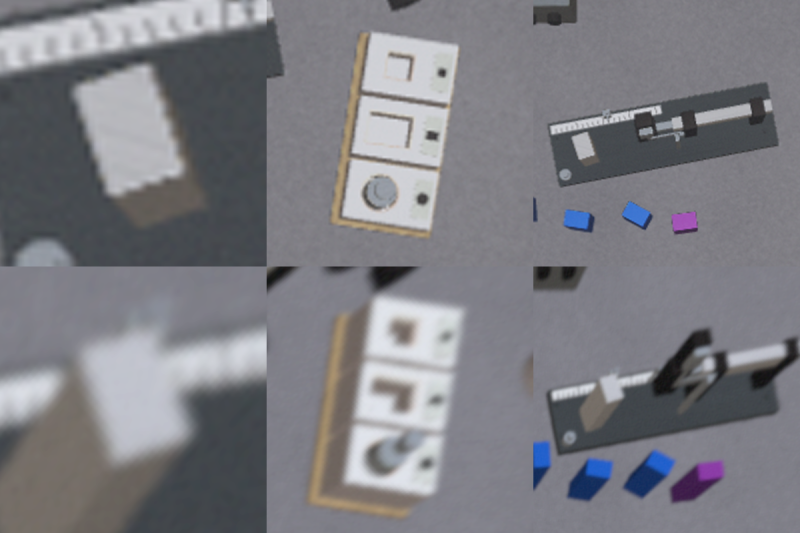

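```bash
cat >> h.py <<'E'
def pose(x,y,th): # th deg: direction of local x
    c,s=np.cos(np.radians(th)),np.sin(np.radians(th));return lambda P:np.c_[np.atleast_2d(P)[:,:2]@np.array([[c,s],[-s,c]])+[x,y],np.atleast_2d(P)[:,2]]
def box(x0,x1,y0,y1,z):return np.array([[x0,y0,z],[x1,y0,z],[x1,y1,z],[x0,y1,z]])
E
cat > ov.py <<'E'
from h import *
def overlay(name,items,f0="0",wins=None,F=5):
    out=[]
    for cam,(x0,x1,y0,y1) in wins:
        im=cv2.imread(f"pics/{cam}{f0}.png")
        c=cv2.resize(im[y0:y1,x0:x1],None,fx=F,fy=F,interpolation=cv2.INTER_CUBIC)
        c=np.clip(c*1.4,0,255).astype(np.uint8)
        for P,col in items:
            q=(uv(cam,P)-[x0,y0]+.5)*F
            cv2.polylines(c,[np.round(q*8).astype(np.int32)],len(q)>2,col,1,cv2.LINE_AA,3)
        out.append(c)
    W=800;o=np.zeros((600,W,3),np.uint8);x=y=hh=0
    for c in out:
        if x+c.shape[1]>W:x=0;y+=hh+2;hh=0
        c=c[:600-y];o[y:y+c.shape[0],x:x+c.shape[1]]=c;x+=c.shape[1]+2;hh=max(hh,c.shape[0])
    cv2.imwrite(f"pics/{name}.png",o)
E
python3 - <<'E'
from ov import *
px=[(223.55,212.3),(382.6,178.8),(393.4,223.1),(231.9,257.3)]
W=np.array([at("top",p,.012)[:2] for p in px]);L=np.array([[.2,-.06],[-.22,-.06],[-.22,.06],[.2,.06]])
a=W-W.mean(0);b=L-L.mean(0);H=b.T@a;th=np.degrees(np.arctan2(H[0,1]-H[1,0],H[0,0]+H[1,1]))
S0=W.mean(0)-pose(0,0,th)([[*L.mean(0),0]])[0,:2];S=pose(*S0,th)
print("stand",S0.round(4),th.round(2),"resid mm",((S(np.c_[L,L[:,0]*0])[:,:2]-W)*1000).round(1).tolist())
def loc(p):
    c,s=np.cos(np.radians(th)),np.sin(np.radians(th));return np.array([[c,s],[-s,c]])@(p-S0)
for n,p,z in(("marker",(265.6,205.1),.022),("headtop",(294,211),.14),):print(n,loc(at("top",p,z)[:2]).round(4))
Bl=pose(.5658,.188,72-90+180)
print("rack"); Rk=pose(.5129,-.297,-9+0)
# rack local x along +x world tilted: image row dir
Rk=pose(.5129,-.297,-9);
G=(0,255,0);Rd=(0,0,255);Y=(0,255,255)
it=[(Bl(box(-.015,.015,-.022,.022,.082)),G),(Rk(box(-.017,.017,-.012,.036,.036)),Rd)]
it+=[(Rk(box(k-.033,k+.033,-.05,.05,.036)),G) for k in(-.072,0,.072)]
it+=[(S(box(-.22,.2,-.06,.06,.012)),Y),(S([[0+.0,-.015,.14],[.036,-.015,.14],[.036,.015,.14],[.0,.015,.14]]),Rd)]
it+=[(S([[x,-.046,.015],[x,-.03,.015]]),Y) for x in (0,.05,.1,.15)]
overlay("ov1",it,"0",[("top",(215,325,177,262)),("top",(418,472,200,297)),("side",(220,300,235,290)),("side",(350,440,195,255))],F=4)
E
```

```text
stand [0.5975 0.0571] 100.86 resid mm [[0.2, 2.2], [1.3, -2.3], [-0.3, -2.2], [-1.2, 2.2]]
marker [ 0.088  -0.0521]
headtop [0.018  0.0062]
rack
```

View pics/ov1.png

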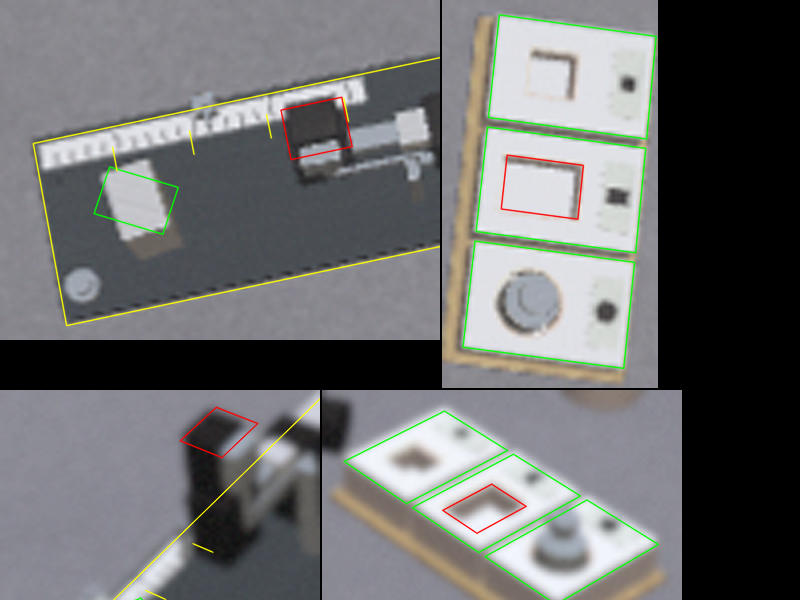

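The rack overlay fits well in both cameras, with the red opening on the middle pocket. The block's centre is right, and its long axis lies at 18° in the world frame. Now the pick.

```bash
python3 - <<'E'
from h import *
r=lambda y:[180,0,y]
B=(.566,.1877)
robot.move_to([*B,.22],r(18)); print(robot.current_joint_positions())
for p,y in(((.5148,-.2851,.062),81),((.5148,-.2851,.2),81),((.61,-.01,.12),100.86)):
    q=robot.inverse_kinematics(list(p),r(y));print(None if q is None else np.round(q,0))
robot.line_to([*B,.12],velocity=.15)
print("stop",robot.line_to([*B,.060],velocity=.06,f_stop=8),robot.current_tool_pos())
fingers.gripper_to(0.0,40)
print("gap",robot.current_finger_gap()*85,robot.current_contact_force(),robot.current_tool_pos())
robot.line_to([*B,.24],velocity=.15)
print("gap",robot.current_finger_gap()*85,robot.current_contact_force(),robot.current_time_s())
grab("top","top1");grab("side","side1")
E
```

```text
[  13.30637456   33.30366542  -52.87749691   80.1520076    26.4895861
   79.4569644  -111.87569944]
[ 65.  47. -60.  92.  43.  67. -14.]
[ 67.  39. -66.  83.  36.  81.  -9.]
[ 38.  48. -67.  85.  44.  76. -22.]
stop False [0.56636444 0.18795691 0.0605027 ]
gap 29.12249812334876 [ 0.33220418 -0.80144365  2.16208052] [0.5662372  0.18765335 0.06022737]
gap 29.400863727153684 [-0.87118918 -0.16566857 -1.87698462] 7.775
```

```bash
python3 - <<'E'
from ov import *
P=(.5148,-.2851)
robot.move_to([*P,.22],[180,0,81]); robot.line_to([*P,.095],velocity=.12)
grab("top","top2");grab("side","side2")
print(robot.current_tool_pos(),robot.current_eef_rot(),robot.current_contact_force(),robot.current_time_s())
z=.095-.048
Rk=pose(.5129,-.297,-9);it=[(Rk(box(-.017,.017,-.012,.036,.036)),(0,0,255))]
b=lambda h:Rk(box(-.015,.015,-.010,.034,h))
it+=[(b(z),(0,255,0)),(b(z+.07),(0,255,0))]+[(np.array([b(z)[i],b(z+.07)[i]]),(0,255,0)) for i in range(4)]
overlay("ov2",it,"2",[("side",(340,450,155,265)),("top",(405,485,200,300))],F=4)
E
```

```text
[ 0.51555831 -0.28524436  0.09605607] [1.79888229e+02 3.15313804e-02 8.09961135e+01] [ 0.05854545 -0.50877413 -2.98166503] 10.9
```

View pics/ov2.png

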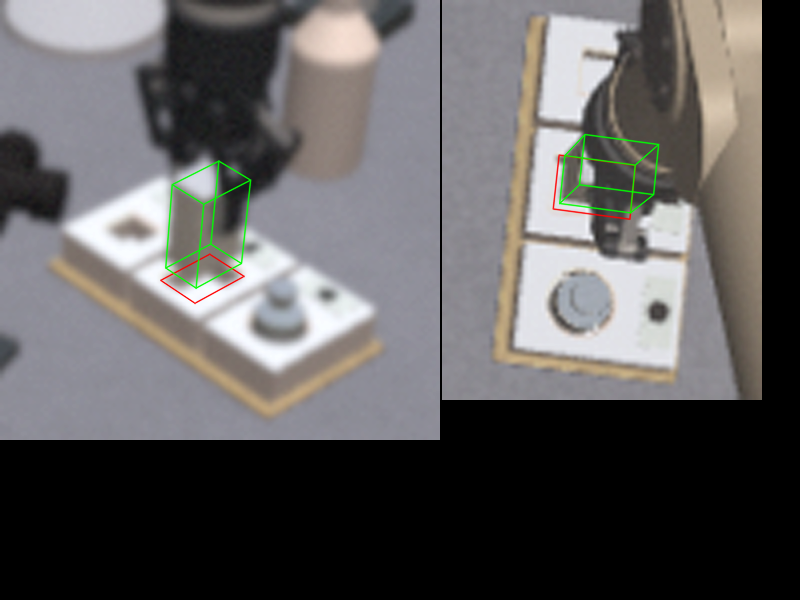

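In the side crop the held block sits within about 1 px of the predicted box above the oblong mouth. Inserting now.

```bash
python3 - <<'E'
from h import *
P=np.array([.5145,-.2851])
def st(s):print(s,robot.current_tool_pos().round(4) if hasattr(robot.current_tool_pos(),'round') else np.round(robot.current_tool_pos(),4),np.round(robot.current_contact_force(),1),robot.current_time_s())
print(robot.line_to([*P,.060],velocity=.03,f_stop=8));st("ins")
E
```

```text
True
ins [ 0.5144 -0.2851  0.0622] [-0.1 -0.5  4.9] 11.9083
```

It stopped at z 0.0622, which is floor depth. Releasing and retreating.

```bash
python3 - <<'E'
from ov import *
P=[.5144,-.2851]
fingers.gripper_to(.55); robot.pause(.3)
robot.line_to([*P,.16],velocity=.1); robot.move_to([.60,-.06,.25],[180,0,100.86])
grab("top","top3");grab("side","side3");print(robot.current_time_s(),robot.current_contact_force())
Rk=pose(.5129,-.297,-9);b=lambda h:Rk(box(-.015,.015,-.010,.034,h))
it=[(b(.084),(0,255,0)),(Rk(box(-.017,.017,-.012,.036,.036)),(0,0,255))]
overlay("ov3",it,"3",[("side",(350,440,190,260)),("top",(418,472,205,290)),("top",(215,325,177,240))],F=4)
E
```

```text
14.7667 [ 0.13283425 -0.87542746  0.29621175]
```

View pics/ov3.png

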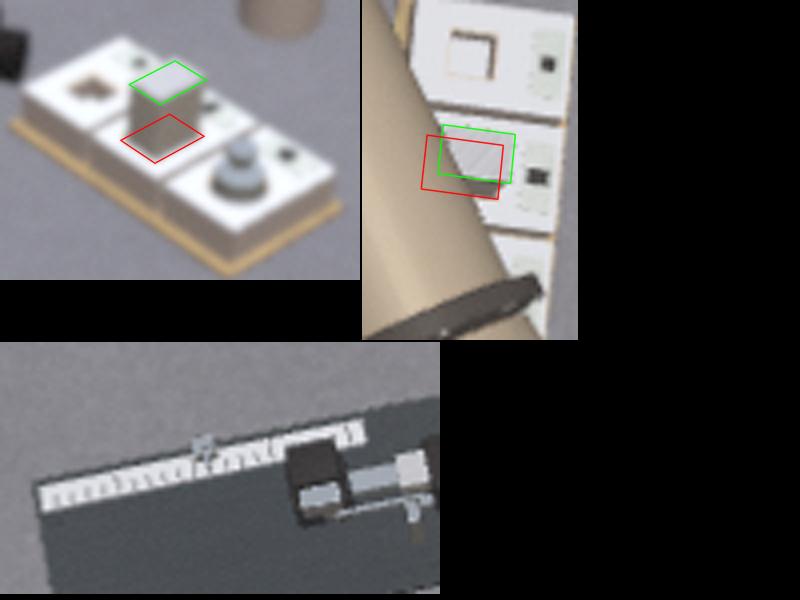

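The block's top matches the fully-home outline in both cameras. Next I'll measure the marker and the grip.

```bash
python3 - <<'E'
from ov import *
S=pose(.5975,.0571,100.86);it=[]
it+=[(S([[x,-.06,.022],[x,-.034,.022]]),c) for x,c in((.08,(0,255,0)),(.085,(0,255,255)),(.09,(0,0,255)),(.095,(255,0,0)))]
it+=[(S([[.003,-.015,.14],[.033,-.015,.14],[.033,.015,.14],[.003,.015,.14]]),(0,0,255))]
it+=[(S([[.018,-.037,.022],[.018,-.045,.022]]),(0,255,255))]
overlay("ov4",it,"3",[("top",(255,310,195,228)),("side",(228,308,238,318))],F=9)
E
python3 - <<'E'
import cv2,numpy as np,sys
sys.path.insert(0,'.')
from ov import *
import os
os.chdir('.')
S=pose(.5975,.0571,100.86);it=[]
it+=[(S([[x,-.06,.022],[x,-.034,.022]]),c) for x,c in((.08,(0,255,0)),(.085,(0,255,255)),(.09,(0,0,255)),(.095,(255,0,0)))]
it+=[(S([[.003,-.015,.14],[.033,-.015,.14],[.033,.015,.14],[.003,.015,.14]]),(0,0,255)),(S([[.018,-.037,.022],[.018,-.045,.022]]),(0,255,255))]
overlay("ov4",it,"3",[("top",(255,310,197,228)),("side",(238,298,243,277)),("side",(238,298,243,277))],F=8)
E
```

```text
(no output)
```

View pics/ov4.png

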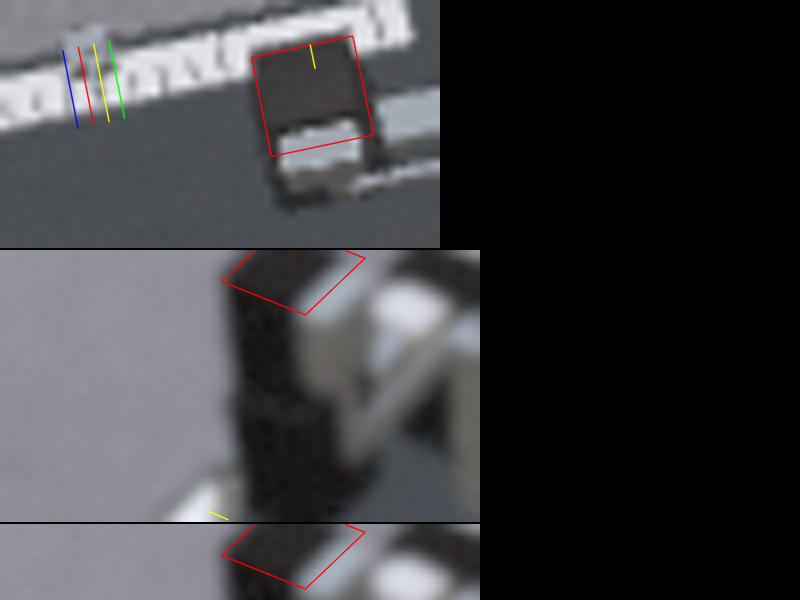

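```bash
python3 - <<'E'
from ov import *
S=pose(.5975,.0571,100.86);o=[180,0,100.86]
st=lambda s:print(s,np.round(robot.current_tool_pos(),4),np.round(robot.current_contact_force(),1),round(robot.current_finger_gap()*85,1),robot.current_time_s())
fingers.gripper_to(1.0)
g=S([[.0185,0,.118]])[0]
robot.move_to([g[0],g[1],.22],o)
print(robot.line_to(list(g),velocity=.06,f_stop=8));st("down")
fingers.gripper_to(0.0,50);st("grip")
robot.pause(.2)
p=np.array(robot.current_tool_pos());u=S([[1,0,0]])[0,:2]-S([[0,0,0]])[0,:2]
np.save("p0.npy",p)
t=[*(g[:2]+u*.070),.118]
robot.line_to(t,velocity=.03);robot.pause(.3);st("pulled")
print("moved",(np.array(robot.current_tool_pos())-p)[:2]@u)
grab("side","side5");grab("top","top5")
it=[(S([[x,-.06,.022],[x,-.043,.022]]),(0,0,255)) for x in(.0885,)]
overlay("ov5",[],"5",[("side",(222,302,245,305)),("top",(215,325,177,240))],F=7)
E
```

```text
False
down [0.5943 0.0754 0.1184] [-0.9 -0.7  0.2] 85.3 17.6917
grip [0.5966 0.0759 0.1189] [9.2 2.2 0.1] 27.2 18.25
pulled [0.5841 0.1413 0.1189] [ 7.3 -2.5  3.1] 27.2 21.2333
moved 0.06667259246337266
```

View pics/ov5.png

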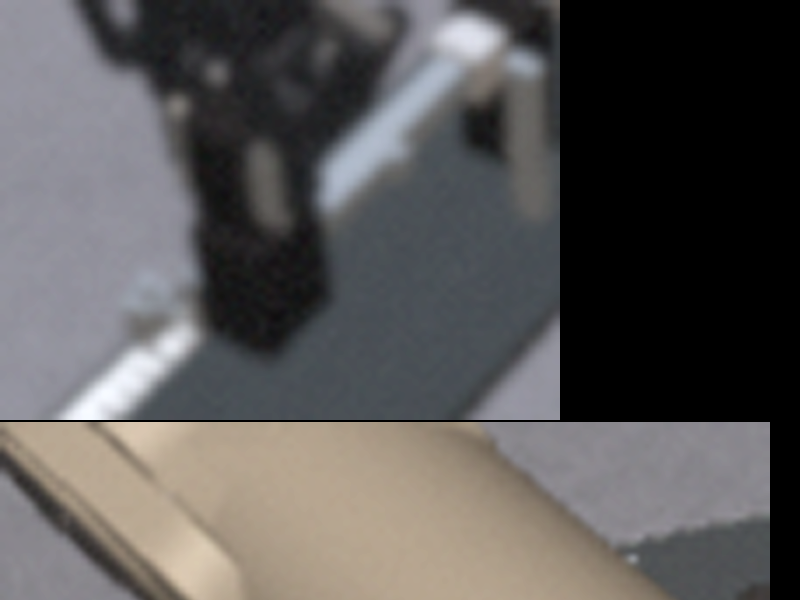

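The boom is drawn out 66.7 mm with the button in, but the head hides the pointer. So I'll compare model outlines of the head and marker against the picture, in the same camera.

```bash
python3 - <<'E'
from ov import *
S=pose(.5975,.0571,100.86)
def bx(x0,x1,y0,y1,z0,z1,c):
    a,b=S(box(x0,x1,y0,y1,z0)),S(box(x0,x1,y0,y1,z1));return [(a,c),(b,c)]+[(np.array([a[i],b[i]]),c) for i in range(4)]
m=.0885
l=[(S([[m,-.065,z],[m,-.040,z]]),c) for z,c in((.022,(0,0,255)),(.036,(0,255,0)))]
h=bx(.0852-.018,.0852+.018,-.015,.015,.045,.095,(0,255,255))
overlay("a",l+h,"5",[("side",(230,280,263,300))],F=8)
overlay("b",l,"3",[("top",(250,300,193,218))],F=8)
overlay("c",bx(.0005,.0365,-.015,.015,.045,.095,(0,255,255)),"3",[("side",(250,300,240,280))],F=8)
overlay("d",l,"3",[("side",(230,280,263,300))],F=8)
g=lambda n,hh:cv2.imread(f"pics/{n}.png")[:hh,:400]
o=np.zeros((600,800,3),np.uint8);o[:296,:400]=g("a",296);o[:200,400:]=g("b",200);o[300:600,:400]=g("c",300);o[300:596,400:]=g("d",296)
cv2.imwrite("pics/ov6.png",o)
E
```

```text
(no output)
```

View pics/ov6.png

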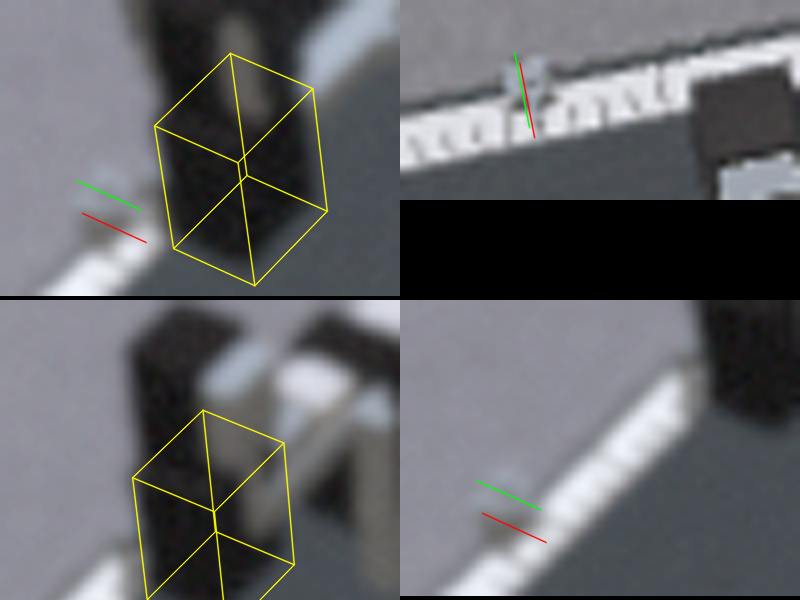

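```bash
python3 - <<'E'
from ov import *
S=pose(.5975,.0571,100.86)
def sr(cam,f,z,x0,x1,y0,y1,mm=.1):
    ims=[cv2.imread(f"pics/{cam}{k}.png").astype(np.float32) for k in f]
    im=sum(ims)/len(ims)
    xs=np.arange(x1,x0,-mm/1000);ys=np.arange(y0,y1,mm/1000)
    Y,X=np.meshgrid(ys,xs,indexing="ij");p=uv(cam,S(np.c_[X.ravel(),Y.ravel(),X.ravel()*0+z])).astype(np.float32).reshape(*X.shape,2)
    return cv2.remap(im,p[...,0],p[...,1],cv2.INTER_CUBIC),xs,ys
# post edges (top) on z=.14
a,xs,ys=sr("top","03",.14,-.005,.045,-.012,.002)
g=a.mean(2);pr=cv2.GaussianBlur(g.mean(0)[None],(0,0),5)[0];d=np.gradient(pr)
print("post profile",[(round(x*1000,1),int(v)) for x,v in zip(xs[::20],pr[::20])])
# clamp profiles
for z,y0,y1 in((.036,-.062,-.054),(.025,-.056,-.050),(.022,-.046,-.040)):
    a,xs,ys=sr("top","03",z,.07,.105,y0,y1);print(z,[(round(x*1000),int(v)) for x,v in zip(xs[::15],a.mean(2).mean(0)[::15])])
px=lambda e:uv("side",S([[.0185+.018+e,.015,.045]]))[0]
print("side corner pred e=0,.0667,.07",px(0).round(1),px(.0667).round(1),px(.07).round(1))
P=[]
for cam,f,z in(("top","03",.030),("side","03",.030)):
    a,xs,ys=sr(cam,f,z,.060,.118,-.075,-.030,.1)
    a=np.clip(a*1.4,0,255).astype(np.uint8)
    for x in(.08,.085,.09,.095):
        i=int((.118-x)*1e4);cv2.line(a,(i,0),(i,25),(0,0,255),1)
    P.append(cv2.resize(a,None,fx=.68,fy=.68))
    P[-1]=cv2.resize(a,(400,310))
a,xs,ys=sr("top","03",.14,-.005,.045,-.025,.03,.1);i=int((.045-.0185)*1e4)
a=np.clip(a*1.4,0,255).astype(np.uint8)
for x in(.0035,.0185,.0335):cv2.line(a,(int((.045-x)*1e4),0),(int((.045-x)*1e4),40),(0,0,255),1)
a=cv2.resize(a,(263,289));o=np.zeros((600,800,3),np.uint8);o[:310,:400]=P[0];o[:310,400:]=P[1];o[311:600,:263]=a
im=cv2.imread("pics/side3.png")[262:290,232:282];o[311:591,300:800]=np.clip(cv2.resize(im,(500,280),interpolation=cv2.INTER_CUBIC)*1.4,0,255)
cv2.imwrite("pics/ov7.png",o)
E
```

```text
post profile [(np.float64(45.0), 79), (np.float64(43.0), 78), (np.float64(41.0), 74), (np.float64(39.0), 77), (np.float64(37.0), 77), (np.float64(35.0), 63), (np.float64(33.0), 48), (np.float64(31.0), 44), (np.float64(29.0), 43), (np.float64(27.0), 43), (np.float64(25.0), 44), (np.float64(23.0), 44), (np.float64(21.0), 44), (np.float64(19.0), 44), (np.float64(17.0), 45), (np.float64(15.0), 45), (np.float64(13.0), 44), (np.float64(11.0), 45), (np.float64(9.0), 46), (np.float64(7.0), 44), (np.float64(5.0), 42), (np.float64(3.0), 61), (np.float64(1.0), 73), (np.float64(-1.0), 78), (np.float64(-3.0), 77)]
0.036 [(105, 88), (103, 88), (102, 87), (100, 86), (99, 86), (97, 88), (96, 85), (94, 88), (93, 103), (91, 116), (90, 116), (88, 113), (87, 111), (85, 112), (84, 115), (82, 119), (81, 112), (79, 98), (78, 86), (76, 82), (75, 85), (73, 89), (72, 91), (70, 90)]
0.025 [(105, 127), (103, 127), (102, 128), (100, 127), (99, 121), (97, 117), (96, 114), (94, 113), (93, 107), (91, 98), (90, 91), (88, 96), (87, 112), (85, 111), (84, 106), (82, 95), (81, 91), (79, 105), (78, 120), (76, 125), (75, 127), (73, 128), (72, 131), (70, 131)]
0.022 [(105, 139), (103, 152), (102, 157), (100, 162), (99, 159), (97, 135), (96, 124), (94, 143), (93, 158), (91, 161), (90, 158), (88, 144), (87, 116), (85, 113), (84, 143), (82, 162), (81, 162), (79, 164), (78, 157), (76, 136), (75, 130), (73, 148), (72, 160), (70, 162)]
side corner pred e=0,.0667,.07 [277.8 281.2] [261.3 298.2] [260.4 299. ]
```

View pics/ov7.png

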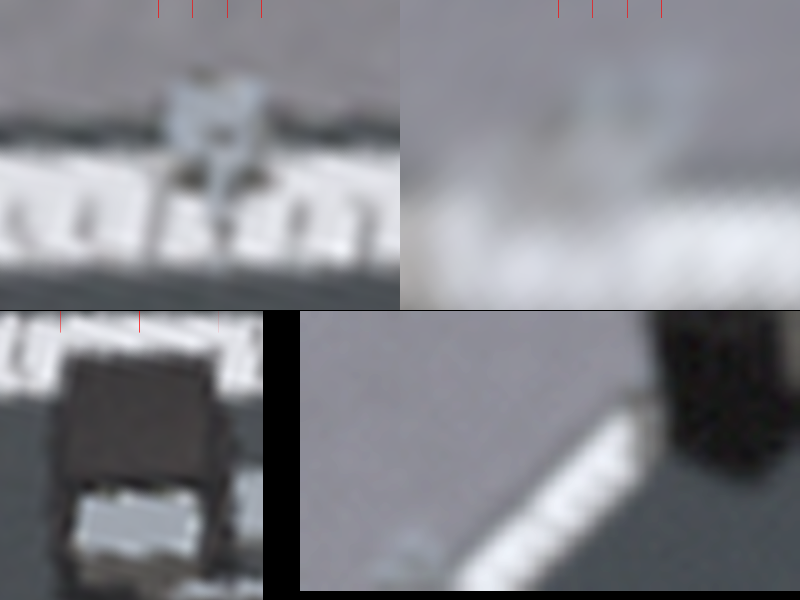

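The top view puts the marker tip at stand x = 86.2 mm and the grip post at 19.0 mm, so 67.2 mm of travel is needed. The arm has moved 66.7 mm, and the side-view shift of the head corner agrees. One last check for drift, then I hand in.

```bash
python3 - <<'E'
from h import *
u=np.array([-.1884,.9821]);p=np.load("p0.npy")
f=lambda:((np.array(robot.current_tool_pos())-p)[:2]@u).round(5)
a=f();robot.pause(.5);print(a,f(),robot.current_finger_gap()*85,np.abs(robot.current_dq()).max(),robot.current_time_s())
workorder.close_job()
E
```

```text
0.06666 0.06666 27.62613468208589 0.04663717164669088 21.8333
the job is handed in; nothing more can be done
```

The job is handed in: the setting block is back in its oblong pocket, and the gripper is still holding the boom out at the marker. The close-out call gives no verdict.

- **Block:** I put the aluminium block in the middle pocket, the one with the oblong opening, and let go. It reached floor depth, and its top matched the fully-home outline in both cameras.
- **Boom:** I pinched the grip at 50 N and drew the boom out 66.7 mm. The marker and grip positions in the top view call for 67.2 mm, so I expect the pointer to be within about 1 mm of the marker (limit 4 mm). Just before hand-in, the tool held still for 0.5 s, at 21.8 s on the clock.

**What I could not confirm**
- **Pointer and marker:** I never saw them tip to tip, because the head hid the pointer in the side view and the arm blocked the top view. The side view's shift of the head corner agreed only roughly with 66.7 mm of travel.
- **Travel:** I commanded 70 mm, but the arm gave slightly under load and stopped at 66.7 mm. I left it because the later, finer measurement asked for 67.2 mm.
- **Lock button:** I inferred it was in from the finger gap and from the boom moving freely. The gap read 27 mm against an expected 30 mm squeezed; it had also read slightly low on the 30 mm block (29 mm).
- **Stand fit:** my fit to the base plate came out about 1% too long. The travel figure is a difference between two nearby points, so this should change it by less than 1 mm.

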